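Close the tuck flap of a spares case

ROBOT

A 7-joint arm with a two-finger parallel gripper is mounted at the origin on the work surface. World frame = base frame: x ahead of the robot, y to its left, z up, the work surface at z = 0. Lengths are in m, angles in degrees, forces in N, time in s.
With the tool pointing down it reaches from about 0.4 to 0.9 m from the base axis. Payload 5.5 kg.
Tool frame: the origin (TCP) lies on the centre line of the jaws, within the pads' length; the fingertips stand 17 mm ahead of it and the grasp point (between the pads) lies 2 mm behind it; y points along the fingers, x is the direction in which the jaws open and shut, and the axes are right-handed (so a half turn about y gives the same grasp; the last joint's range is limited). The gripper opens to 85 mm and grips with 20 to 120 N. Pads are 22 mm wide; open, the fingers measure 114 mm over their backs; the gripper's body (76 mm by 85 mm) begins 54 mm behind the grasp point. The pads swing forward as they close: fully open they stand 13 mm farther back than shut.
Start: joints at [83.721, 28.699, -24.465, 88.831, 12.651, 65.22, -12.049], TCP at [0.237, -0.605, 0.248] pointing down, gripper open.
Joint ranges: [-164.97, 164.97], [-17.58, 116.51], [-87.97, 89.64], [11.32, 138.91], [-80.73, 260.73], [10.89, 115.49], [-147.41, 147.41]. Speed limits (degrees/s): [147.25, 147.25, 180, 180, 180, 180, 180].

INTERFACE

Orientations are given as a 3x3 rotation matrix whose columns are the frame's x, y, z axes.
In Python, from plant import r gives the robot as it stands.
- The arm moves only by the tool apply_moves, never from a script. Its argument "rows" is a list of rows, each a list of 4 numbers: the shift along the tool's x, y, z scaled (see below), then the turn about the tool's y scaled (see below). In form: [[dx, dy, dz, turn], ...]. A call has 1 to 5 rows; each row shifts and turns the commanded pose from where the row before left it, along the tool's axes as they then stand; what a row does not reach is not made up. The controller multiplies each number of a shift by 250 mm and each number of a turn by pi rad. A row lasts 1/12 s, in which the tool goes at most 41.7 mm and 7.16 degrees, less where a joint would pass 70% of its speed; a pose out of reach is approached as far as the arm can. A call with a number of a shift or a turn outside -1 to 1 is refused whole. A call with a gripper value outside its range is refused whole. "gripper" is the opening, from -1 (shut) to 1 (fully open), set as the call begins (left out, the last holds). The fingers move at their own pace and stop on an object; "force" is the grip in N (left out, the last holds). Time passes only in rows, so rows that do not move let the fingers close. It gives the time, the measured TCP pose, the force and the opening at its end, in the units of the state.
- r.get_state(): the state, without advancing time (a new reading comes with each control period).
- r.capture(name): name is "side" or "top"; returns the picture (420x560x3 uint8, blue, green, red); there is no depth.
- r.camera_info(name): a dict with "fx", "fy", "cx", "cy" (pixels), "cam_to_world" (4x4, takes a point from camera to world coordinates). Camera axes: x right, y down, z forward; pixel columns grow to the right and rows downward; lengths in m; the calibration is good to about 2 mm. A picture is of the moment at which its call begins. camera_info takes no time and is no camera call.
- r.job_done(): hands the job in, once; it reports no verdict.
Trained networks look in the newest picture that a camera, given by its name, has taken for a name from the list of things; names that differ only in an ending like _2 or _b are one class to them, and where a whole thing is asked for, a point or a joint stands for the part that bears it (a point fixed in the world has none). Each returns a list of dicts, best first, with "score" (0 to 1); they miss things now and then, are a little off and sometimes report something else, mostly with a low value. They report only what shows in the picture. A call takes as long as a camera call. They do not tell look-alikes from the thing itself.
- r.look_for(label, camera): "box" ([centre column, centre row, width, height] in pixels, round what is visible of it).
- r.spot_point(label, camera): "location" ([row, column] in pixels: a listed point, or the origin of a listed thing).
The state is a dict: "time": time; "q": joint angles; "qvel": joint speeds; "effort": joint torques, N m; "ee_pos": TCP position; "orientation": TCP orientation; "ft_force": force on the tool from outside, world axes, zero at the start; "torque": the same for the moment, N m; "grip_width": finger opening in m.
Only numpy, scipy, OpenCV 4.12 (cv2) and the standard library are available. Lean on these libraries where they do the work, as an engineer would, in place of code of your own. Each camera call takes 0.05 s, during which the arm holds its last target.

TASK

Close the blue spares case on the store's bench: push its yellow flap over until it lies flat, keep it pressed down against its spring, and slide it forward by its black rib, fully home, so that its front edge is tucked beneath the red lip and it stays shut when you take the fingers away. Use the fingertips only: do not pinch the flap, be gentle with it, do not lift, tip or shove the case, and leave the canister, bearing and carton around it undisturbed.

Things in the scene. Friction and masses are not known exactly. Their poses are not given: they have to be found in the camera images.
- case: Loose blue plastic case packed with metal parts, 1.5 kg, 130 (x) by 120 (y) mm, walls 70 mm tall, upright on the bench. Origin: centre of its underside; x points from the flap's hinge side (nearer the robot) to the lip side, z up. Steel hinge ears at its side edges (x -65 to -25 mm, outside y = +-56) reach 82 mm up. Leave the case where it stands.
- flap (a joint): Hinge angle of the yellow flap, rad: 0 = flat towards case +x (top face 74.5 mm above the case's underside), 1.57 = upright, 1.5 to 1.95 at the start. A light spring (0.08 Nm/rad, rest at 1.75 rad, friction 0.03 Nm) lifts it when let go; once tucked it rests against the lip's underside at about 0.08. 2 to 4 N near the rib hold it flat; it gives down to its stop at -0.1.
- slide (a joint): How far the flap and its hinge pin have slid along case +x in the slotted hinge, m: 0 = fully back (0 to 0.003 at the start), 0.025 = fully home. It takes 3 N to slide and stays where left. Flat, the flap's edge passes beneath the lip beyond 0.008; at 0.025 it is 17 mm under. Slid forward too early, the flap strikes the top of the red strip.
- flap_hinge (a point): Centre of the flap's hinge axis; in the case's frame at x = -60 mm + slide, y = 0, z = 72.5 mm.
- flap_edge (a point): Middle of the flap's free edge, at half its thickness. The flap is a stiff plate 4 mm thick and 106 mm wide (case y), reaching 95 mm from its hinge axis.
- flap_rib (a point): Foot of the black rib on the flap's outer face (the upper face when it is flat), at the middle of the rib's hinge side, 62 mm from the hinge axis. The rib is 70 mm long (case y), 5 mm thick (62 to 67 mm from the hinge axis) and stands 8 mm above the face; a fingertip on the face behind it can push the flap forward.
- lip (a point): Retaining lip: middle of the lower rear edge of a fixed red strip across the case's far end; at x = 43, y = 0, z = 81 mm in the case's frame. The strip spans x = 43 to 65 mm, 120 mm in y, from 81 to 85 mm up, and is closed beneath at x = 61 mm and at the sides.
- canister: Loose red canister, 68 mm diameter, 105 mm tall, origin at the centre of its underside. Bystander: leave alone.
- bearing: Loose steel bearing ring, 62 mm outer diameter, 19 mm tall, origin at the centre of its underside. Bystander: leave alone.
- carton: Loose cardboard carton 65 x 50 x 60 mm tall, origin at the centre of its underside. Bystander: leave alone.
Things that resemble listed ones, but are neither listed nor needed, are in the scene too. Several things have the shape of the case; the one meant has the colours described above.

How it is judged (in metres and radians):
At the end, for the whole second after the job is handed in: The flap lies shut by itself (hinge below 0.12 rad) and slid home to within 6 mm (slide above 0.019), its front edge at least 10 mm beneath the lip and below the red strip; the case stands level within 30 mm of where it was, and canister, bearing and carton are within 20 mm of where they were (value of joint flap below 0.12 rad and value of joint slide above 0.019 m and z of flap_edge in the frame of case below 0.083 m and x of flap_edge in the frame of lip above 0.01 m and velocity of joint flap between -0.05 and 0.05 rad/s and linear speed of case below 0.01 m/s and distance of case from where it was at the start of the episode below 0.03 m and angle between case's own z axis and vertical below 0.05 rad and distance of each of canister, bearing, carton from where it was at the start of the episode below 0.02 m); the robot touches nothing.
It fails at once if the flap is pinched or pressed harder than 30 N (contact force between the fingers and flap above 30 N).
It fails at once if the case is lifted by more than 10 mm (height (world z) of case above 0.01 m).
It fails at once if the case is tipped by more than 0.15 rad (angle between case's own z axis and vertical above 0.15 rad).
It fails at once if the case is shoved more than 30 mm (distance of case from where it was at the start of the episode above 0.03 m).
It fails at once if a bystander is moved or lifted by more than 20 mm (distance of any of canister, bearing, carton from where it was at the start of the episode above 0.02 m).
It also fails if it takes over 38 s, if anything falls off the work surface, if the arm or the gripper's body presses on something with over 40 N, if the wrist force passes 120 N, or if a joint passes its speed limit or range.

## Working session

There is one attempt and no reset: what is moved stays moved. The work goes in short steps, Python scripts to look and compute and a tool call to move; the robot and the scene stay as the last step left them, time stands still between calls to the robot, and variables do not carry over. Pictures are saved under pics/ and viewed, and the job is handed in when it is done.

Besides the shell and the picture viewer there is one more tool, called after "Emit:" by a JSON object that holds its "method" and its "body", one argument or row to a line. apply_moves: Moves the arm, as the interface text tells. Shifts and turns lie within -1 to 1; 1 stands for 250 mm of shift or pi rad of turn. Its arguments: {"type":"object","properties":{"rows":{"type":"array"},"gripper":{"type":"number"},"force":{"type":"number"}},"required":["rows"]}

```bash
mkdir -p pics; ls; python3 - <<'E'
from plant import r
import cv2,numpy as np
s=r.get_state()
print(s['time'],s['ee_pos'],np.round(s['orientation'],3).tolist(),s['grip_width'],s['ft_force'])
for n in('top','side'):
    im=r.capture(n); cv2.imwrite(f'pics/{n}0.png',im)
    c=r.camera_info(n); print(n,c['fx'],c['fy'],c['cx'],c['cy'],np.round(c['cam_to_world'],4).tolist())
    for l in('case','canister','bearing','carton','flap'):
        print(l,[(np.round(d['box']).tolist(),round(d['score'],2)) for d in r.look_for(l,n)])
    for l in('case','flap_hinge','flap_edge','flap_rib','lip'):
        print(l,[(np.round(d['location'],1).tolist(),round(d['score'],2)) for d in r.spot_point(l,n)])
E
```

```text
pics
0.0 [ 0.2364528  -0.60477195  0.2472742 ] [[0.364, -0.001, 0.931], [-0.931, 0.002, 0.364], [-0.002, -1.0, 0.0]] 0.0854472326161507 [-0.30054806  0.38138472 -0.37663325]
top 443.4767204706381 443.4767204706381 277.8545995922526 213.6145615270136 [[0.0166, -0.9898, 0.1417, 0.4917], [-0.9996, -0.0131, 0.0253, -0.0094], [-0.0232, -0.1421, -0.9896, 0.8661], [0.0, 0.0, 0.0, 1.0]]
case [([452.0, 180.0, 108.0, 96.0], 0.96), ([294.0, 338.0, 95.0, 100.0], 0.87), ([309.0, 218.0, 92.0, 94.0], 0.65), ([271.0, 98.0, 73.0, 83.0], 0.64), ([293.0, 251.0, 54.0, 28.0], 0.42)]
canister [([408.0, 277.0, 45.0, 38.0], 0.95), ([295.0, 250.0, 60.0, 36.0], 0.17)]
bearing [([357.0, 151.0, 36.0, 36.0], 0.78)]
carton [([216.0, 178.0, 39.0, 44.0], 0.58)]
flap [([300.0, 333.0, 80.0, 74.0], 0.9), ([292.0, 250.0, 59.0, 39.0], 0.88), ([275.0, 95.0, 53.0, 57.0], 0.68), ([451.0, 181.0, 68.0, 68.0], 0.56)]
case [([105.7, 271.4], 0.86), ([183.0, 443.1], 0.74), ([225.5, 309.3], 0.69), ([332.8, 292.2], 0.68)]
flap_hinge [([192.4, 422.8], 0.9), ([89.5, 304.2], 0.88), ([305.4, 312.4], 0.83), ([247.1, 296.5], 0.79), ([19
[... 947 characters left out ...]
0, 52.0, 34.0], 0.78), ([306.0, 197.0, 34.0, 47.0], 0.72), ([170.0, 208.0, 52.0, 20.0], 0.64), ([273.0, 164.0, 42.0, 18.0], 0.62)]
case [([252.7, 369.0], 0.89), ([235.9, 170.3], 0.84), ([181.7, 270.2], 0.77), ([236.0, 280.0], 0.67), ([207.6, 233.4], 0.62)]
flap_hinge [([170.4, 277.3], 0.98), ([202.2, 177.4], 0.86), ([220.8, 348.6], 0.84), ([214.2, 298.9], 0.67)]
flap_edge [([181.9, 309.4], 0.78), ([157.9, 269.1], 0.75), ([231.0, 386.5], 0.71), ([217.9, 166.7], 0.62), ([217.6, 300.4], 0.61)]
flap_rib [([212.4, 174.2], 0.84), ([162.4, 271.1], 0.8), ([227.5, 373.7], 0.75), ([195.6, 309.5], 0.7)]
lip [([225.9, 389.0], 0.94), ([199.5, 265.2], 0.81), ([150.7, 265.5], 0.79), ([217.9, 165.3], 0.63)]
```

View pics/top0.png

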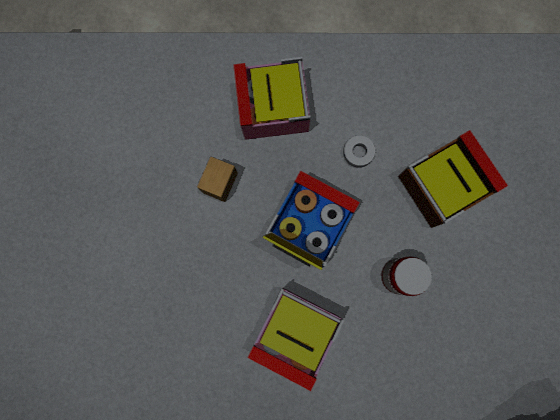

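View pics/side0.png

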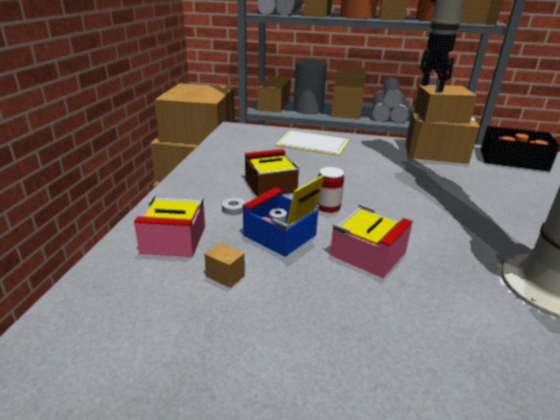

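```bash
python3 - <<'E'
import cv2,numpy as np
a=cv2.imread('pics/top0.png')[140:300,210:410];b=cv2.imread('pics/side0.png')[130:290,200:400]
cv2.imwrite('pics/crop0.png',np.vstack([cv2.resize(a,(375,300),interpolation=2),cv2.resize(b,(375,300),interpolation=2)]))
cv2.imwrite('pics/crop0.png',np.hstack([cv2.resize(a,(400,320),interpolation=2),cv2.resize(b,(400,320),interpolation=2)]))
E
```

```text
(no output)
```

View pics/crop0.png

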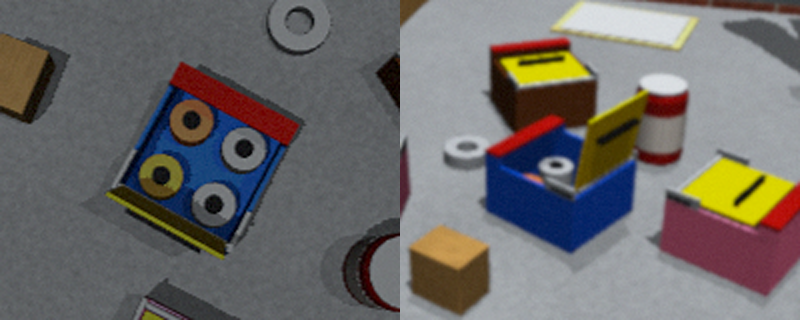

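The task's case is the blue one with its flap up, at top (309,218) and side (283,216). The look-alikes are pink (293,338), crimson (271,98) and brown (452,180), all wrong in colour and already closed. Next I fit its pose.

```bash
cat >h.py <<'E'
import cv2,numpy as np
from plant import r
def cam(n):
    c=r.camera_info(n);T=np.array(c['cam_to_world']);return np.array([[c['fx'],0,c['cx']],[0,c['fy'],c['cy']],[0,0,1]]),T
def proj(n,P):
    K,T=cam(n);P=np.atleast_2d(P);q=(P-T[:3,3])@T[:3,:3];q=q@K.T;return q[:,:2]/q[:,2:]
def back(n,uv,z):
    K,T=cam(n);d=T[:3,:3]@np.linalg.inv(K)@np.array([uv[0],uv[1],1.]);o=T[:3,3];return o+d*(z-o[2])/d[2]
def cw(p,P):
    x,y,a=p;c,s=np.cos(a),np.sin(a);P=np.atleast_2d(P);return np.c_[x+c*P[:,0]-s*P[:,1],y+s*P[:,0]+c*P[:,1],P[:,2]]
def flap(th,sl):  # corners: hinge +-y, edge +-y mid-thickness, rib foot outer ends
    u=np.array([np.cos(th),np.sin(th)]);n=np.array([-np.sin(th),np.cos(th)]);h=np.array([-.060+sl,.0725])
    o=[]
    for d,e,ys in((0,0,(-.053,.053)),(.095,0,(.053,-.053)),(.0645,.006,(-.035,.035))):
        for y in ys:
            q=h+d*u+e*n;o.append([q[0],y,q[1]])
    return np.array(o)
BOX=[[a,b,c] for a in(-.065,.065) for b in(-.06,.06) for c in(0.,)]
E
cat >fit.py <<'E'
from h import *
from scipy.optimize import least_squares
def redpoly(n,im,roi):
    x0,y0,x1,y1=roi;h=cv2.cvtColor(im,cv2.COLOR_BGR2HSV)
    m=(((h[...,0]<7)|(h[...,0]>173))&(h[...,1]>180)&(h[...,2]>60)).astype(np.uint8)
    k=np.zeros_like(m);k[y0:y1,x0:x1]=m[y0:y1,x0:x1]
    nn,l,st,_=cv2.connectedComponentsWithStats(k);i=1+np.argmax(st[1:,4]);return (l==i).astype(np.uint8)
strip=np.array([[a,b,c] for a in(.043,.065) for b in(-.06,.06) for c in(.081,.085)])
def hull(n,p):
    return cv2.convexHull(proj(n,cw(p,strip)).astype(np.float32))
it=cv2.imread('pics/top0.png');is_=cv2.imread('pics/side0.png')
M={'top':redpoly('top',it,(285,160,370,220)),'side':redpoly('side',is_,(235,180,290,220))}
hm={}
for n,m in M.items():
    ys,xs=np.nonzero(m);print(n,m.sum(),xs.min(),xs.max(),ys.min(),ys.max());hm[n]=cv2.moments(m,True)
def st(mo): return np.array([mo['m10']/mo['m00'],mo['m01']/mo['m00']]),.5*np.arctan2(2*mo['mu11'],mo['mu20']-mo['mu02'])
def res(p,cs=('top','side')):
    o=[]
    for n in cs:
        c,a=st(hm[n]);c2,a2=st(cv2.moments(hull(n,p)));o+=list(c2-c)+[np.sin(a2-a)*30]
    return o
c=back('top',st(hm['top'])[0],.085)
for a0 in(0,):
    for cs in(('top',),('side',),('top','side')):
        f=least_squares(res,[c[0]-.05,c[1],a0],args=(cs,),diff_step=1e-4,x_scale=[.01,.01,.1]);print(cs,f.x,np.degrees(f.x[2]),np.round(f.fun,2))
np.save('pose.npy',f.x);p=f.x
for n,im in(('top',it),('side',is_)):
    for th,col in((1.5,(255,255,255)),(1.75,(0,255,0)),(1.95,(255,0,255))):
        q=proj(n,cw(p,flap(th,.0015)))
        print(n,th,np.round(q[2:4],1).tolist())
    ov=cv2.resize(im,None,fx=4,fy=4,interpolation=2)
    def dr(P,col,cl=True): cv2.polylines(ov,[np.int32(proj(n,cw(p,P))*4+2)],cl,col,1)
    dr(strip[[0,2,6,4]],(255,255,0));dr(strip[[1,3,7,5]],(0,255,255));dr(np.array(BOX)[[0,1,3,2]],(0,255,0))
    for th,col in((1.5,(255,255,255)),(1.75,(0,255,0)),(1.95,(255,0,255))): F=flap(th,.0015);dr(F[:4],col);dr(F[4:],col,False)
    cx,cy=(309,218) if n=='top' else (285,210)
    cv2.imwrite(f'pics/ov_{n}.png',ov[(cy-65)*4:(cy+65)*4,(cx-80)*4:(cx+80)*4])
E
python3 fit.py
```

```text
top 789 295 358 172 212
side 264 244 282 186 207
('top',) [ 0.59764795 -0.0510111  -0.4873369 ] -27.922347341356094 [0. 0. 0.]
('side',) [ 0.59288594 -0.06126913 -0.43972386] -25.194321195058375 [-0. -0. -0.]
('top', 'side') [ 0.59540257 -0.0530441  -0.46829757] -26.83147407632243 [ 0.63  0.97 -0.56 -1.42  1.19  0.68]
top 1.5 [[271.9, 225.2], [331.7, 256.4]]
top 1.75 [[264.9, 238.4], [324.7, 269.8]]
top 1.95 [[259.7, 248.8], [319.2, 280.2]]
side 1.5 [[286.4, 185.9], [315.1, 170.1]]
side 1.75 [[295.6, 189.9], [324.0, 173.6]]
side 1.95 [[302.8, 194.9], [330.9, 178.1]]
```

View pics/ov_top.png

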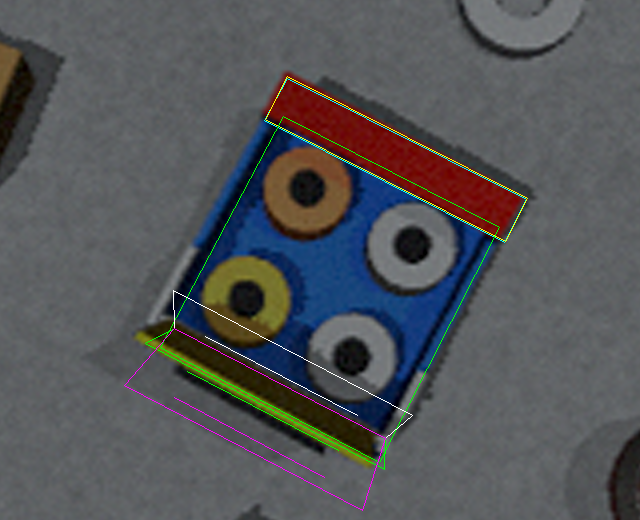

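View pics/ov_side.png

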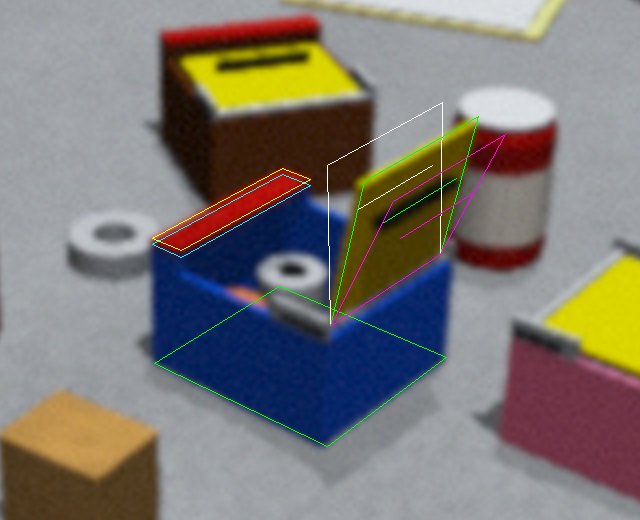

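The projected case pose matches both pictures: strip, underside and side walls. The flap sits at about 1.73 rad. Plan: shut the fingers and turn the tool so its z lies along case +x. Then move behind the flap, swing it over on an arc with the tip on the hinge side of the rib, press lightly and slide it forward.

Emit:
{"method": "apply_moves", "body": {
  "rows": [
    [0,0,0,0.0386],
    [0,0,0,0.0386],
    [0,0,0,0.0386],
    [0,0,0,0.0386],
    [0,0,0,0.0386]
  ],
  "gripper": -1,
  "force": 30
}}

```text
time: 1.52
ee_pos: [0.2368, -0.6053, 0.2483]
orientation: [[-0.237, 0.0, 0.971], [-0.971, 0.0, -0.237], [-0.0, -1.0, 0.0]]
ft_force: [1.1, -0.5, -0.7]
grip_width: 0.0257
```

Emit:
{"method": "apply_moves", "body": {
  "rows": [
    [0,0,0,0.0386],
    [0,0,0,0.0386],
    [0,0,0,0],
    [0,0,0,0],
    [0,0,0,0]
  ]
}}

```text
time: 1.93
ee_pos: [0.2369, -0.6053, 0.2483]
orientation: [[-0.455, 0.0, 0.89], [-0.89, -0.0, -0.455], [0.0, -1.0, 0.0]]
ft_force: [-0.2, 0.6, 0.6]
grip_width: -0.0003
```

```bash
cat >>h.py <<'E'
POSE=np.array([.5956,-.0528,np.radians(-27.2)])
def tool():
    s=r.get_state();R=np.array(s['orientation']);e=np.array(s['ee_pos']);tip=e+.017*R[:,1]
    c,sn=np.cos(POSE[2]),np.sin(POSE[2]);d=tip-[POSE[0],POSE[1],0]
    tc=np.array([c*d[0]+sn*d[1],-sn*d[0]+c*d[1],d[2]])
    return s,R,e,tc
def rep(target=None):
    s,R,e,tc=tool();c,sn=np.cos(POSE[2]),np.sin(POSE[2])
    f=s['ft_force'];F=[c*f[0]+sn*f[1],-sn*f[0]+c*f[1],f[2]]
    print('t',round(s['time'],2),'tip_case mm',np.round(tc*1e3,1),'Fcase',np.round(F,2),'grip',round(s['grip_width'],4),'zhead',np.degrees(np.arctan2(R[1,2],R[0,2])).round(2))
    if target is not None:
        d=np.array(target)-tc;w=np.array([c*d[0]-sn*d[1],sn*d[0]+c*d[1],d[2]])
        print('need tool (units)',np.round(R.T@w/.25,4),'mm',np.round(R.T@w*1e3,1))
E
python3 -c "
from h import *
rep([-.111,0,.1225])"
```

```text
t 1.93 tip_case mm [ -66.5 -655.4  231.3] Fcase [-0.45  0.47  0.63] grip -0.0003 zhead -27.07
need tool (units) [-2.622   0.4352 -0.172 ] mm [-655.5  108.8  -43. ]
```

Emit:
{"method": "apply_moves", "body": {
  "rows": [
    [-0.15,0,-0.02,0],
    [-0.15,0,-0.02,0],
    [-0.15,0,-0.02,0],
    [-0.15,0,-0.02,0],
    [-0.15,0,-0.02,0]
  ]
}}

```text
time: 2.35
ee_pos: [0.3008, -0.4256, 0.2484]
orientation: [[-0.456, 0.0, 0.89], [-0.89, -0.0, -0.456], [0.0, -1.0, 0.0]]
ft_force: [1.6, -0.7, -0.2]
grip_width: -0.0003
```

Emit:
{"method": "apply_moves", "body": {
  "rows": [
    [-0.15,0,-0.02,0],
    [-0.15,0,-0.02,0],
    [-0.15,0,-0.02,0],
    [-0.15,0,-0.012,0],
    [-0.15,0,0,0]
  ]
}}

```text
time: 2.77
ee_pos: [0.3703, -0.2506, 0.2486]
orientation: [[-0.456, -0.0, 0.89], [-0.89, -0.001, -0.456], [0.001, -1.0, 0.0]]
ft_force: [1.3, -0.8, -0.2]
grip_width: 0.0001
```

Emit:
{"method": "apply_moves", "body": {
  "rows": [
    [-0.15,0,0,0],
    [-0.15,0,0,0],
    [-0.15,0,0,0],
    [-0.15,0,0,0],
    [0,0,0,0]
  ]
}}

```text
time: 3.18
ee_pos: [0.4426, -0.1115, 0.2493]
orientation: [[-0.447, 0.004, 0.895], [-0.895, 0.002, -0.447], [-0.004, -1.0, 0.002]]
ft_force: [0.2, 0.1, -0.1]
grip_width: -0.0003
```

```bash
python3 -c "
from h import *
rep([-.115,0,.1225])"
```

```text
t 3.18 tip_case mm [-109.2 -122.1  232.3] Fcase [ 0.14  0.19 -0.05] grip -0.0003 zhead -26.54
need tool (units) [-0.4868  0.4412 -0.0184] mm [-121.7  110.3   -4.6]
```

Emit:
{"method": "apply_moves", "body": {
  "rows": [
    [-0.1,0,-0.006,0],
    [-0.1,0,-0.006,0],
    [-0.1,0,-0.006,0],
    [-0.1,0,0,0],
    [-0.08,0,0,0]
  ]
}}

```text
time: 3.6
ee_pos: [0.4908, -0.0087, 0.2486]
orientation: [[-0.455, 0.001, 0.89], [-0.89, 0.0, -0.455], [-0.001, -1.0, 0.001]]
ft_force: [-0.0, 0.3, 0.4]
grip_width: -0.0002
```

Emit:
{"method": "apply_moves", "body": {
  "rows": [
    [0,0.08,0,0],
    [0,0.08,0,0],
    [0,0.08,0,0],
    [0,0.08,0,0],
    [0,0,0,0]
  ]
}}

```text
time: 4.02
ee_pos: [0.4875, -0.0107, 0.1652]
orientation: [[-0.456, -0.006, 0.89], [-0.89, 0.001, -0.456], [0.002, -1.0, -0.006]]
ft_force: [-1.3, -0.5, -0.9]
grip_width: -0.0001
```

```bash
python3 -c "
from h import *
rep([-.115,0,.1225])
p=tool()[3]
for n in('top','side'):
    im=r.capture(n)
    q=proj(n,cw(POSE,p))[0];print(n,q)
    cx,cy=(309,218) if n=='top' else (290,190)
    c=cv2.resize(im[cy-75:cy+75,cx-65:cx+65],None,fx=3,fy=3,interpolation=2)
    if n=='top': a=c
cv2.imwrite('pics/a1.png',np.hstack([a,c]))
"
```

```text
t 4.02 tip_case mm [-115.5  -12.   148.2] Fcase [-0.89 -1.01 -0.92] grip -0.0001 zhead -27.15
need tool (units) [-0.0481  0.1025  0.0025] mm [-12.   25.6   0.6]
top [288.98817792 279.98711346]
side [328.51078809 192.85897587]
```

View pics/a1.png

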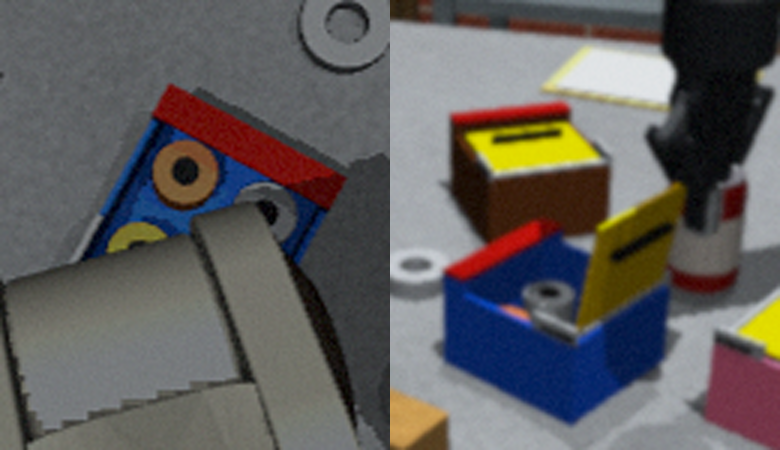

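The side crop shows the fingertip at about crop (700,232), as predicted (700,234), so 17 mm is the right tip offset. It stands clear behind the flap.

Emit:
{"method": "apply_moves", "body": {
  "rows": [
    [-0.024,0.05,0,0],
    [-0.024,0.05,0,0],
    [0,0,0,0]
  ]
}}

```text
time: 4.37
ee_pos: [0.496, 0.0011, 0.1434]
orientation: [[-0.457, 0.0, 0.89], [-0.89, 0.001, -0.457], [-0.001, -1.0, 0.0]]
ft_force: [-0.1, -0.1, 0.1]
grip_width: -0.0
```

```bash
python3 -c "
from h import *
rep([-.115,0,.1225])
# planned path of tip centre (front face is 11 mm ahead): corner in flap frame d,e
sl=.0015
for th in np.arange(1.7,-.06,-.1):
    u=np.array([np.cos(th),np.sin(th)]);n=np.array([-np.sin(th),np.cos(th)]);h=np.array([-60+1.5,72.5])
    best=None
    # front bottom corner at d=50 on face; if rib interferes push back
    c=h+50*u+2*n
    k=[h+d*u+10*n for d in(62,67)]+[h+95*u+2*n]
    xf=c[0]
    for q in k:
        if q[1]>c[1]: xf=min(xf,q[0])
    print(round(th,2),'front x',round(xf,1),'z',round(c[1],1),'centre x',round(xf-11,1))
"
```

```text
t 4.37 tip_case mm [-113.2    2.5  126.4] Fcase [-0.   -0.14  0.12] grip -0.0 zhead -27.18
need tool (units) [ 0.0099  0.0157 -0.007 ] mm [ 2.5  3.9 -1.8]
1.7 front x -77.0 z 121.8 centre x -88.0
1.6 front x -70.5 z 122.4 centre x -81.5
1.5 front x -64.1 z 122.5 centre x -75.1
1.4 front x -57.8 z 122.1 centre x -68.8
1.3 front x -51.6 z 121.2 centre x -62.6
1.2 front x -45.4 z 119.8 centre x -56.4
1.1 front x -39.3 z 118.0 centre x -50.3
1.0 front x -33.4 z 115.7 centre x -44.4
0.9 front x -29.0 z 112.9 centre x -40.0
0.8 front x -25.1 z 109.8 centre x -36.1
0.7 front x -21.5 z 106.2 centre x -32.5
0.6 front x -18.4 z 102.4 centre x -29.4
0.5 front x -15.6 z 98.2 centre x -26.6
0.4 front x -13.2 z 93.8 centre x -24.2
0.3 front x -11.3 z 89.2 centre x -22.3
0.2 front x -9.9 z 84.4 centre x -20.9
0.1 front x -8.9 z 79.5 centre x -19.9
-0.0 front x -8.5 z 74.5 centre x -19.5
```

Emit:
{"method": "apply_moves", "body": {
  "rows": [
    [0.01,0.016,0.04,0],
    [0,0,0.04,0],
    [0,0,0.03,0],
    [0,0,0.03,0],
    [0,0,0,0]
  ]
}}

```text
time: 4.78
ee_pos: [0.5278, -0.0194, 0.14]
orientation: [[-0.46, 0.002, 0.888], [-0.888, -0.0, -0.46], [-0.001, -1.0, 0.002]]
ft_force: [0.4, 0.4, -0.4]
grip_width: -0.0
```

```bash
python3 -c "
from h import *
rep([-.0563,0,.120])"
```

```text
t 4.78 tip_case mm [-75.5  -1.3 123. ] Fcase [ 0.16  0.53 -0.4 ] grip -0.0 zhead -27.4
need tool (units) [-0.0053  0.0122  0.0768] mm [-1.3  3.  19.2]
```

Emit:
{"method": "apply_moves", "body": {
  "rows": [
    [-0.005,0.004,0.026,0],
    [0,0.004,0.026,0],
    [0,0.006,0.025,0],
    [0,0.01,0.024,0],
    [0,0.01,0.022,0]
  ]
}}

```text
time: 5.2
ee_pos: [0.5541, -0.0311, 0.1306]
orientation: [[-0.458, 0.0, 0.889], [-0.889, 0.0, -0.458], [-0.0, -1.0, 0.0]]
ft_force: [-1.2, 0.8, 0.9]
grip_width: -0.0
```

```bash
python3 -c "
from h import *
rep([-.036,0,.1098])
im=r.capture('side');cv2.imwrite('pics/a2.png',cv2.resize(im[115:265,225:355],None,fx=4,fy=4,interpolation=2))"
```

```text
t 5.2 tip_case mm [-46.8   0.3 113.6] Fcase [-1.45  0.13  0.94] grip -0.0 zhead -27.27
need tool (units) [0.0013 0.0152 0.0432] mm [ 0.3  3.8 10.8]
```

View pics/a2.png

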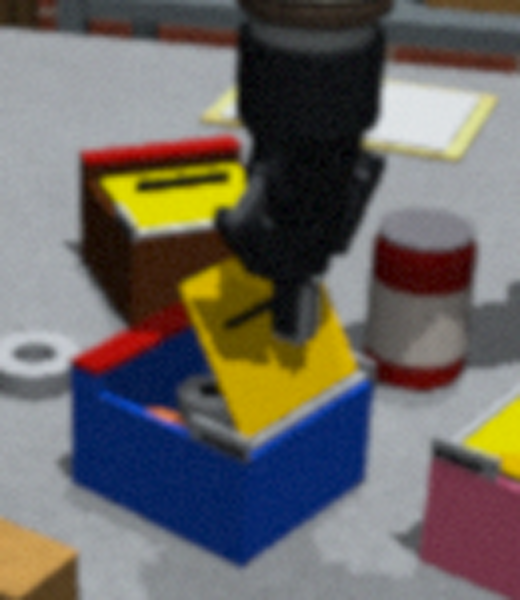

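Emit:
{"method": "apply_moves", "body": {
  "rows": [
    [0,0.014,0.022,0],
    [0,0.016,0.018,0],
    [0,0.016,0.014,0],
    [0,0.018,0.012,0],
    [0,0.018,0.01,0]
  ]
}}

```text
time: 5.67
ee_pos: [0.5713, -0.0401, 0.1102]
orientation: [[-0.459, 0.001, 0.889], [-0.889, -0.0, -0.459], [-0.0, -1.0, 0.001]]
ft_force: [-0.1, -1.5, 3.2]
grip_width: 0.0001
```

```bash
python3 -c "
from h import *
rep([-.020,0,.0795])
im=r.capture('side');cv2.imwrite('pics/a3.png',cv2.resize(im[115:265,225:355],None,fx=4,fy=4,interpolation=2))"
```

```text
t 5.67 tip_case mm [-27.4   0.2  93.2] Fcase [ 0.63 -1.34  3.22] grip 0.0001 zhead -27.29
need tool (units) [0.0008 0.0549 0.0293] mm [ 0.2 13.7  7.3]
```

View pics/a3.png

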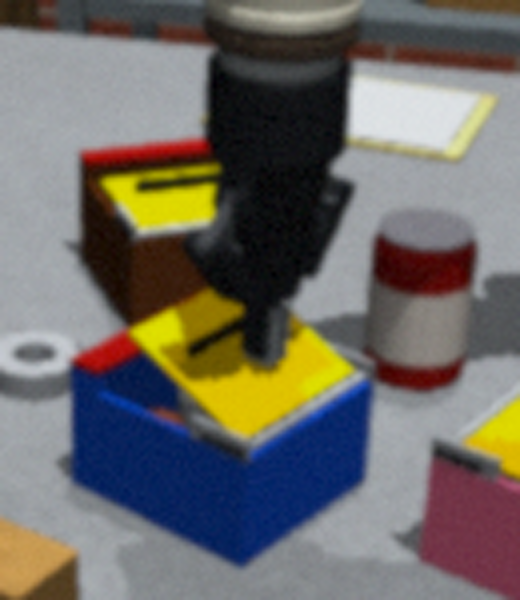

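Emit:
{"method": "apply_moves", "body": {
  "rows": [
    [0,0.018,0.01,0],
    [0,0.018,0.01,0],
    [0,0.015,0.008,0],
    [0,0.01,0.004,0],
    [0,0,0,0]
  ]
}}

```text
time: 6.13
ee_pos: [0.577, -0.043, 0.0942]
orientation: [[-0.458, -0.001, 0.889], [-0.889, 0.001, -0.458], [0.0, -1.0, -0.001]]
ft_force: [-1.2, 0.9, 1.8]
grip_width: -0.0001
```

```bash
python3 -c "
from h import *
rep([-.015,0,.073])
im=r.capture('side');cv2.imwrite('pics/a4.png',cv2.resize(im[115:265,225:355],None,fx=4,fy=4,interpolation=2))"
```

```text
t 6.13 tip_case mm [-21.1   0.3  77.2] Fcase [-1.42  0.24  1.76] grip -0.0001 zhead -27.26
need tool (units) [0.001  0.0167 0.0243] mm [0.2 4.2 6.1]
```

View pics/a4.png

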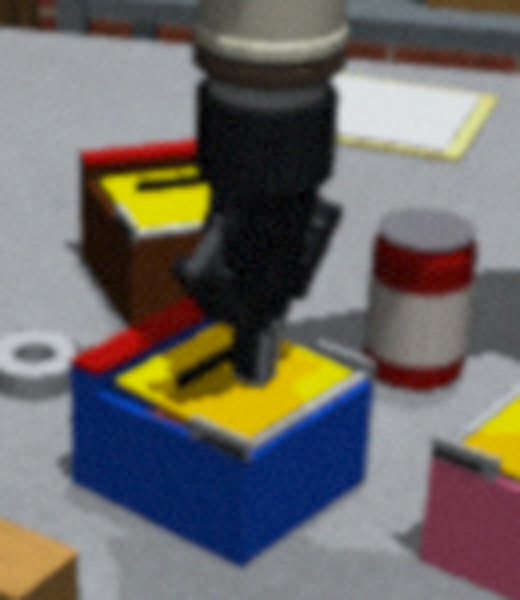

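Emit:
{"method": "apply_moves", "body": {
  "rows": [
    [0,0.008,0.008,0],
    [0,0.008,0.008,0],
    [0,0,0.008,0],
    [0,0,0,0]
  ]
}}

```text
time: 6.52
ee_pos: [0.5835, -0.0462, 0.0912]
orientation: [[-0.458, 0.001, 0.889], [-0.889, 0.0, -0.458], [-0.0, -1.0, 0.001]]
ft_force: [-1.2, 1.2, 2.2]
grip_width: -0.0001
```

```bash
python3 -c "
from h import *
rep([-.0075,0,.073])"
```

```text
t 6.52 tip_case mm [-13.7   0.4  74.2] Fcase [-1.62  0.54  2.23] grip -0.0001 zhead -27.29
need tool (units) [0.0015 0.0047 0.025 ] mm [0.4 1.2 6.2]
```

Emit:
{"method": "apply_moves", "body": {
  "rows": [
    [0,0.006,0.006,0],
    [0,0,0.01,0],
    [0,0,0.01,0],
    [0,0,0.006,0],
    [0,0,0,0]
  ]
}}

```text
time: 6.93
ee_pos: [0.5902, -0.0498, 0.0895]
orientation: [[-0.458, 0.0, 0.889], [-0.889, 0.0, -0.458], [-0.0, -1.0, -0.0]]
ft_force: [-1.5, 1.2, 2.3]
grip_width: 0.0001
```

```bash
python3 -c "
from h import *
rep([.013,0,.073])
im=r.capture('side');cv2.imwrite('pics/a5.png',cv2.resize(im[165:265,235:355],None,fx=6,fy=6,interpolation=2))"
```

```text
t 6.93 tip_case mm [-6.2  0.2 72.5] Fcase [-1.85  0.4   2.26] grip 0.0001 zhead -27.29
need tool (units) [ 0.0006 -0.002   0.0768] mm [ 0.2 -0.5 19.2]
```

View pics/a5.png

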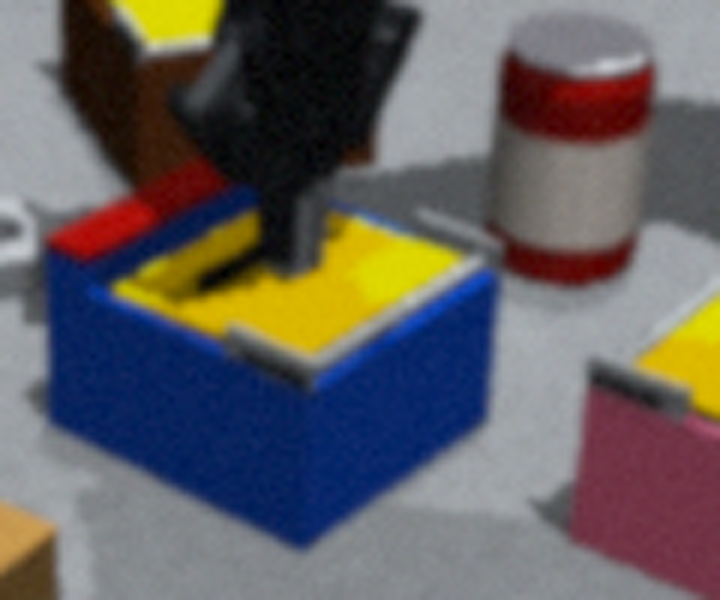

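The flap is flat, a bit below the rim, and still fully back with the tip behind the rib. Now the forward slide, checking force as I go.

Emit:
{"method": "apply_moves", "body": {
  "rows": [
    [0,0,0.01,0],
    [0,0,0.01,0],
    [0,0,0.01,0],
    [0,0,0.01,0],
    [0,0,0,0]
  ]
}}

```text
time: 7.4
ee_pos: [0.5994, -0.0547, 0.0896]
orientation: [[-0.459, 0.001, 0.889], [-0.889, -0.0, -0.459], [-0.0, -1.0, 0.001]]
ft_force: [-0.8, 1.0, 1.7]
grip_width: 0.0001
```

```bash
python3 -c "
from h import *
rep([.017,0,.073])
im=r.capture('side');cv2.imwrite('pics/a6.png',cv2.resize(im[165:265,235:355],None,fx=6,fy=6,interpolation=2))"
```

```text
t 7.4 tip_case mm [ 4.3  0.1 72.6] Fcase [-1.22  0.54  1.72] grip 0.0001 zhead -27.3
need tool (units) [ 0.0002 -0.0017  0.0509] mm [ 0.  -0.4 12.7]
```

View pics/a6.png

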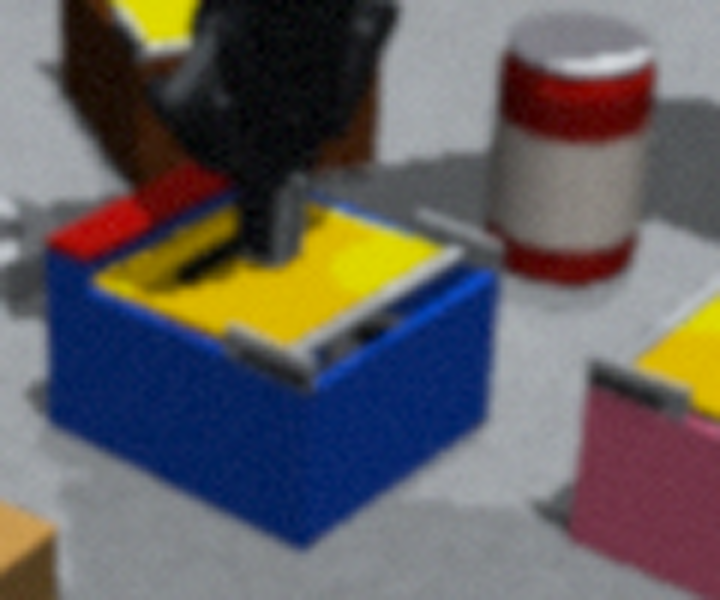

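The flap has slid about 9 mm, and the case corner at crop (303,548) hasn't moved. Continuing.

Emit:
{"method": "apply_moves", "body": {
  "rows": [
    [0,0,0.01,0],
    [0,0,0.01,0],
    [0,0,0.01,0],
    [0,0,0.01,0],
    [0,0,0,0]
  ]
}}

```text
time: 7.87
ee_pos: [0.6083, -0.0593, 0.0896]
orientation: [[-0.459, 0.001, 0.889], [-0.889, -0.0, -0.459], [-0.0, -1.0, 0.001]]
ft_force: [-1.0, 0.5, 1.7]
grip_width: -0.0001
```

```bash
python3 -c "
from h import *
rep([.017,0,.073])
im=r.capture('side');cv2.imwrite('pics/a7.png',cv2.resize(im[165:265,235:355],None,fx=6,fy=6,interpolation=2))"
```

```text
t 7.87 tip_case mm [14.3 -0.  72.6] Fcase [-1.09  0.01  1.67] grip -0.0001 zhead -27.3
need tool (units) [-0.0001 -0.0017  0.0109] mm [-0.  -0.4  2.7]
```

View pics/a7.png

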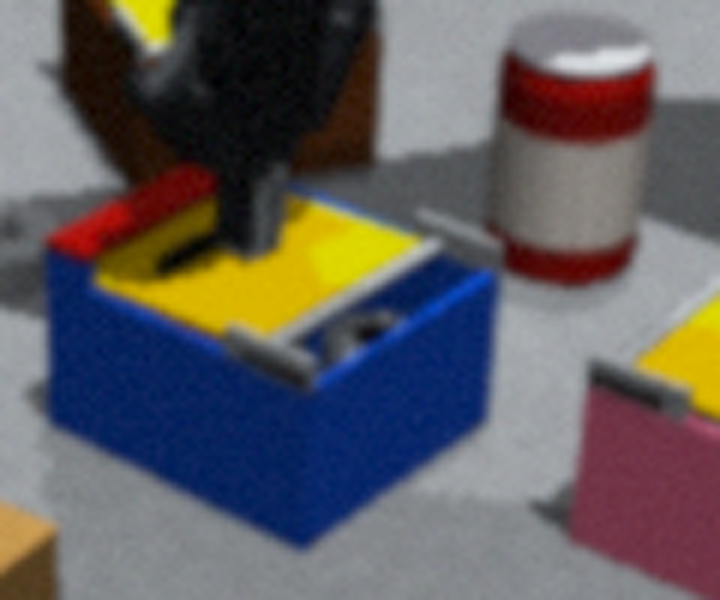

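Emit:
{"method": "apply_moves", "body": {
  "rows": [
    [0,0,0.006,0],
    [0,0,0.006,0],
    [0,0,0,0]
  ]
}}

```text
time: 8.17
ee_pos: [0.6099, -0.06, 0.0893]
orientation: [[-0.458, -0.001, 0.889], [-0.889, 0.0, -0.458], [0.0, -1.0, -0.001]]
ft_force: [-4.1, 1.5, 2.9]
grip_width: 0.0001
```

```bash
python3 -c "
from h import *
rep([.02,0,.073])"
```

```text
t 8.17 tip_case mm [16.   0.1 72.3] Fcase [-4.3  -0.52  2.87] grip 0.0001 zhead -27.27
need tool (units) [ 0.0004 -0.0027  0.0161] mm [ 0.1 -0.7  4. ]
```

Emit:
{"method": "apply_moves", "body": {
  "rows": [
    [0,0,0.006,0],
    [0,0,0,0]
  ]
}}

```text
time: 8.33
ee_pos: [0.61, -0.0601, 0.089]
orientation: [[-0.458, -0.004, 0.889], [-0.889, 0.001, -0.458], [0.001, -1.0, -0.004]]
ft_force: [-5.8, 2.0, 2.7]
grip_width: -0.0001
```

```bash
python3 -c "
from h import *
rep([.02,0,.073])
im=r.capture('side');cv2.imwrite('pics/a8.png',cv2.resize(im[165:265,235:355],None,fx=6,fy=6,interpolation=2))"
```

```text
t 8.33 tip_case mm [16.1  0.1 72. ] Fcase [-6.05 -0.84  2.66] grip -0.0001 zhead -27.24
need tool (units) [ 0.0004 -0.0042  0.0156] mm [ 0.1 -1.1  3.9]
```

View pics/a8.png

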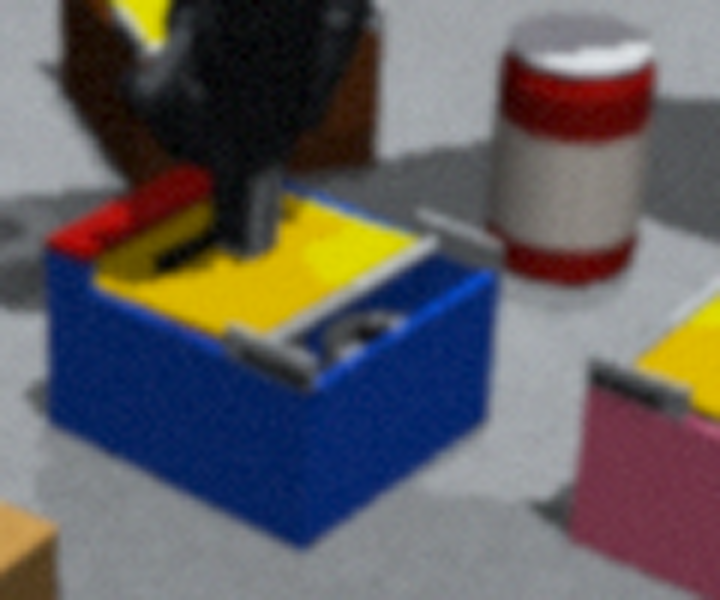

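The tip stopped at case x ≈ 16 mm as the force rose to 6 N, which gives a slide of about 25 mm: fully home. I'll ease back off the rib and then lift.

Emit:
{"method": "apply_moves", "body": {
  "rows": [
    [0,0,-0.012,0],
    [0,-0.01,-0.006,0],
    [0,-0.03,0,0],
    [0,-0.06,0,0],
    [0,-0.1,0,0]
  ]
}}

```text
time: 8.8
ee_pos: [0.6064, -0.059, 0.1385]
orientation: [[-0.458, -0.003, 0.889], [-0.889, 0.001, -0.458], [0.001, -1.0, -0.003]]
ft_force: [-0.6, -0.2, 0.2]
grip_width: -0.0002
```

Emit:
{"method": "apply_moves", "body": {
  "rows": [
    [0,-0.12,0,0],
    [0,-0.12,0,0],
    [0,-0.1,-0.1,0],
    [0,0,-0.15,0],
    [0,0,-0.15,0]
  ]
}}

```text
time: 9.22
ee_pos: [0.5202, -0.0126, 0.2271]
orientation: [[-0.46, 0.006, 0.888], [-0.888, -0.0, -0.46], [-0.003, -1.0, 0.005]]
ft_force: [-1.2, 1.3, -0.0]
grip_width: -0.0001
```

Emit:
{"method": "apply_moves", "body": {
  "rows": [
    [0.12,0,-0.12,0],
    [0.15,0,-0.05,0],
    [0.15,0,0,0],
    [0.15,0,0,0],
    [0,0,0,0]
  ]
}}

```text
time: 9.63
ee_pos: [0.4131, -0.1267, 0.225]
orientation: [[-0.466, -0.001, 0.885], [-0.885, -0.004, -0.466], [0.004, -1.0, 0.001]]
ft_force: [-0.2, -0.3, -0.2]
grip_width: -0.0002
```

```bash
python3 - <<'E'
from h import *
rep()
out=[]
for n in('top','side'):
    im=r.capture(n);cv2.imwrite(f'pics/{n}9.png',im)
    for l in('canister','bearing','carton'):
        print(n,l,[(np.round(d['box']).tolist(),round(d['score'],2)) for d in r.look_for(l,n)][:2])
    cx,cy=(309,218) if n=='top' else (285,215)
    ov=cv2.resize(im,None,fx=4,fy=4,interpolation=2)
    q=proj(n,cw(POSE,flap(.08,.025)))*4+2
    cv2.polylines(ov,[np.int32(q[:4])],True,(0,255,0),1)
    out.append(ov[(cy-60)*4:(cy+60)*4,(cx-50)*4:(cx+50)*4])
cv2.imwrite('pics/a9.png',np.hstack(out))
E
```

```text
t 9.63 tip_case mm [-128.5 -149.2  208. ] Fcase [-0.01 -0.37 -0.22] grip -0.0002 zhead -27.78
top canister [([407.0, 277.0, 48.0, 39.0], 0.75), ([313.0, 218.0, 74.0, 66.0], 0.62)]
top bearing [([359.0, 152.0, 38.0, 36.0], 0.83)]
top carton [([216.0, 179.0, 41.0, 44.0], 0.65)]
side canister [([278.0, 204.0, 50.0, 26.0], 0.71), ([331.0, 192.0, 25.0, 46.0], 0.68)]
side bearing [([235.0, 206.0, 27.0, 17.0], 0.81), ([282.0, 224.0, 75.0, 67.0], 0.25)]
side carton [([224.0, 263.0, 43.0, 43.0], 0.95)]
```

View pics/a9.png

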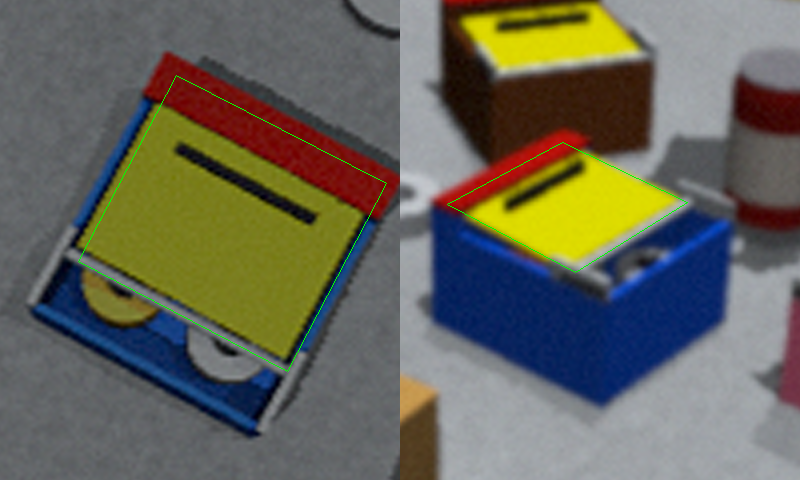

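View pics/top9.png

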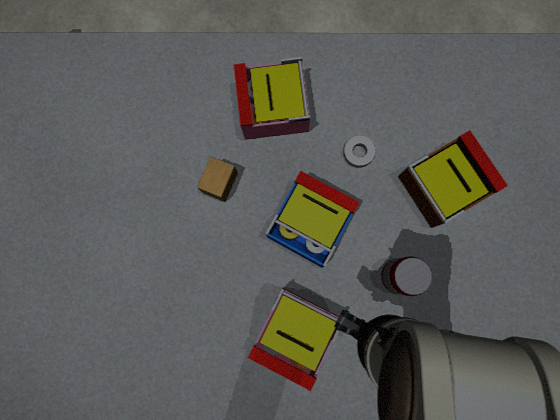

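The flap stays shut with its front edge under the red strip and matches the model at slide 25 mm and 0.08 rad. The case at top (313,218), canister (408,277), bearing (359,151) and carton (216,178) are where they were. The arm is free of everything.

```bash
python3 -c "
from plant import r
print(r.job_done())"
```

```text
the job is handed in; nothing more can be done
None
```

The blue case is closed. I swung its flap over with the shut fingertips, held it flat with about 2–3 N, and slid it forward by the rib until it met its stop. I then lifted the fingers away and handed the job in at about 10 s of the 38 s allowed; it reports no verdict.

- **Flap:** in the last pictures it stays shut by itself, its front edge beneath the red lip. It matches the projected model at 25 mm slide and 0.08 rad. The tip's stopping point also gives about 25 mm. The highest force I read was about 6 N at the stop, sampled at the end of each move.
- **Case and bystanders:** the case did not visibly move. Canister, bearing and carton are where they were, within about 3 pixels in the two cameras.
- **Arm:** at hand-in it stood clear, fingertips about 0.21 m up, with no contact force.
- **What disagreed:** the first top-only and side-only pose fits differed by about 10 mm in y and 3° in turn. The combined fit matched both pictures and held throughout. The canister network also gave false hits on the blue case in the last pictures (it scored higher there than on the real canister in the side view); I checked these against the images.

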